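# Re-lane a bench rack: reset two notched lane dividers to the shelf tags

## Task

Re-lane the small bench rack for new stock: take each of the two lane dividers by its black knob, lift it out of its notch, move it along the toothed rail and let it drop fully home in the notch directly below a shelf tag, the left divider below the left tag and the right divider below the right tag. Only the two wide white plates are tags; the narrow dark clip without a plate marks nothing. Let go of both dividers and leave the lamp packs on the rack and the two boxes in front of it standing where they are.

Things in the scene. Friction and masses are not known exactly. Their poses are not given: they have to be found in the camera images.
- rack: Fixed grey sheet-metal bench rack, 165 deep (x), 310 wide (y), 204 high (mm); origin: centre of its underside, on the table; x to its back, y to its left, z up. Its place and yaw (to 0.3 rad) change. A toothed rail runs along its front, sloping 35 degrees towards the robot; an upper shelf overhangs the rail. Stock fixed at the back of the bay is out of the way.
- rail_mid (a point): On the floor of the middle notch (rack x -70, y 0, z 35 mm); y along the rail to the left, z = n, the rail's outward normal (-0.574, 0, 0.819 in the rack frame). Nine notches, 26 apart, at y = -104, -78, ... 104; each 10.5 wide with upright walls 9 high, topped by pointed 45-degree teeth that end 17 above the floor. End plates at y = +-127, 25 high along n.
- shelf_edge (a point): Middle of the lower front edge of the upper shelf (rack x -97.5, z 194 mm), axes as the rack, shelf 310 wide. It is straight above the seated knobs, 118 over their grip points, so a gripper pointing straight down has no room there; one tilted about 35 degrees, coming along -n from the robot's side and above, has it.
- left_slide (a joint): Travel of the left divider along the rail since the start, m (0 at the start, positive to the rack's left). Moves only while lifted, with about 0.2 N friction. The left divider is always left of the right one; they cannot pass. At the start each is home in a notch, the left at rack y 26, 52 or 78 mm, the right at -26, -52 or -78.
- left_lift (a joint): Lift of the left divider along n, m: 0 = pin fully home in a notch; clear of the teeth from 0.018 on; stop at 0.032. Weight and a spring, about 3 N together, pull it back; let go over a tooth it slides off into a notch beside it.
- left_knob (a point): Grip point in the left divider's ribbed black knob: block 14 wide along the rail (y), 22 along the slope (x), 28 along n (z; 11 further out and 17 further in than this point). When home it is 50 out from the notch floor along n (rack x -98.7, z 76 mm). An 8 mm pin runs inward from it; a thin upright sheet 2 x 60 x 55 sits behind it, in its middle plane.
- right_slide (a joint): As left_slide, for the right divider.
- right_lift (a joint): As left_lift, for the right divider.
- right_knob (a point): As left_knob, for the right divider.
- tag_1: Shelf tag: upright white plate 46 wide, 36 high on a small dark clip, fixed on the front edge of the upper shelf; origin at its foot, mid-width, level with the shelf's underside; top 54 above it. Axes as the rack. Stands within 4 mm (along y) of straight over the far left, the middle or the far right notch. Either tag may be the left one.
- tag_2: The other shelf tag, same as tag_1.
- empty_clip: Narrow dark clip without plate, 12 wide, 19 high, fixed on the same shelf edge in the place that the tags leave; marks nothing.
- lamp_pack_a: Lamp retail pack, 62 x 62 x 108, standing loose on the upper shelf; origin at the centre of its underside. Bystander.
- lamp_pack_b: Second lamp pack, 62 x 62 x 108, as lamp_pack_a. Bystander.
- slim_pack: Slim standing box 36 x 36 x 75, loose on the table in front of the rack; origin at the centre of its underside. Bystander.
- white_carton: White carton 50 x 85 x 38, loose on the table in front of the rack; origin at the centre of its underside. Bystander.

How it is judged:
By the outcome, as a careful person would: the job done as asked, in the order asked, and still so for the second after the job is handed in, with the robot touching nothing.
It also fails if it takes over 40 s, if anything falls off the work surface, if the arm or the gripper's body presses on something with over 40 N, if the wrist force passes 120 N, or if a joint passes its speed limit or range.

## Robot

A 7-joint arm with a two-finger parallel gripper is mounted at the origin on a cart in front of the work surface, level with it; the furniture and walls round the work are solid. World frame = base frame: x ahead of the robot, y to its left, z up, the work surface at z = 0. Lengths are in mm, angles in degrees, forces in N, time in s.
With the tool pointing down it reaches from about 400 to 850 mm from the base axis. Payload 10.4 kg.
Tool frame: the origin (TCP) lies at the very end of the fingers, on their centre line; the grasp point (between the pads) lies 19 mm behind it (grip_depth is the distance from the TCP to the grasp point, in mm); z points along the fingers, y is the line along which they close (so a half turn about z gives the same grasp; the last joint's range is limited). The gripper opens to 87 mm and grips with 3 to 60 N. Pads are 19 mm wide; open, the fingers measure 117 mm over their backs; the gripper's body (75 mm by 190 mm) begins 51 mm behind the grasp point.
Start: joints at [-65.523, 19.034, -3.707, 83.658, 1.238, 77.344, -5.071], TCP at [271.732, 562.862, 222.576] pointing down, gripper open.
Joint ranges: [-148.97, 148.97], [-28.65, 121.19], [-84.17, 76.75], [9.2, 138.47], [-72.65, 252.65], [3.7, 117.97], [-149.18, 149.18]. Speed limits (degrees/s): [127.2, 127.2, 159.86, 159.86, 180, 180, 180].

## Interface

Orientations are given as [roll, pitch, yaw] about the fixed x, y, z axes, in that order (R = Rz(yaw) Ry(pitch) Rx(roll)).
In Python, from bench import read_state, camera, close_job, grip_depth gives the robot as it stands. The module is installed in compiled form; this text tells all that it offers.
- The arm moves only by the tool step_arm, never from a script. Its argument "rows" is a list of rows, each a list of 6 numbers: the shift along the world's x, y, z in cm, then the turn, a rotation vector about the world's x, y, z in rad. In form: [[x, y, z, wx, wy, wz], ...]. A call has 1 to 10 rows; each row shifts and turns the commanded pose from where the row before left it; what a row does not reach is not made up. A row lasts 1/12 s, in which the tool goes at most 41.7 mm and 7.16 degrees, less where a joint would pass 70% of its speed; a pose out of reach is approached as far as the arm can. A call is refused whole if a number of a shift passes 4.17 or a number of a turn 0.125, either way. A call with a gripper value outside its range is refused whole. "gripper" is the gripper command: -1 is shut, 1 is fully open, values between are in proportion, set as the call begins (left out, the last holds). The fingers move at their own pace and stop on an object; "force" is the grip in N (left out, the last holds). Time passes only in rows, so rows that do not move let the fingers close. It gives the time, the measured TCP pose, the force, the opening and the grip force at its end, in the units of the state.
- read_state(): the state, without advancing time (a new reading comes with each control period).
- camera(name): name is "side" or "top"; returns a dict with "frame" (480x640x3 uint8, blue, green, red), "range_z" (480x640 float32, mm along the optical axis (not along the pixel's ray), 0 where there is no reading), "fov_y" (degrees; the focal length in pixels is half the picture's height over the tangent of half this angle, whatever the lens; pixels are square), "cx", "cy" (the principal point, pixels), "R" (3x3) and "t" (3): a world point X has camera coordinates R X + t. Camera axes: x right, y down, z forward; pixel columns grow to the right and rows downward; lengths in mm; the calibration is good to about 2 mm. A picture is of the moment at which its call begins.
- close_job(): hands the job in; it is judged then, once.
The state is a dict: "time_s": time; "joint_positions": joint angles; "qvel": joint speeds; "tau": joint torques, N m; "tcp_pos": TCP position; "eef_rot": TCP orientation; "ft_force": force on the tool from outside, world axes, zero at the start; "torque": the same for the moment, N m; "finger_gap": opening from 0.0 (shut) to 1.0 (fully open); "finger_force": force on a finger pad.
Only numpy, scipy, OpenCV 4.12 (cv2) and the standard library are available. Lean on these libraries where they do the work, as an engineer would, in place of code of your own. Each camera call takes 0.05 s, during which the arm holds its last target. There are 200 camera calls.

## Working session

There is one attempt and no reset: what is moved stays moved. The work goes in short steps, Python scripts to look and compute and a tool call to move; the robot and the scene stay as the last step left them, time stands still between calls to the robot, and variables do not carry over. Pictures are saved under pics/ and viewed, at most 10 in all, crops included, and the job is handed in when it is done.

Besides the shell and the picture viewer there is one more tool, called after "Emit:" by a JSON object that holds its "name" and its "arguments". step_arm: Moves the arm, as the interface text tells. Its arguments: {"type":"object","properties":{"rows":{"type":"array","items":{"type":"array","items":{"type":"number"}}},"gripper":{"type":"number"},"force":{"type":"number"}},"required":["rows"]}

```bash
mkdir -p pics; cat > h.py <<'E'
import numpy as np, cv2
from bench import *
def shot(name,f):
    c=camera(name); cv2.imwrite('pics/'+f+'.png',c['frame']); np.savez(f+'.npz',**c); return c
def P(c,u,v,z=None,w=2):
    f=240/np.tan(np.radians(float(c['fov_y']))/2)
    if z is None:
        p=c['range_z'][v-w:v+w+1,u-w:u+w+1]; z=np.median(p[p>0])
    X=np.array([(u-c['cx'])/f*z,(v-c['cy'])/f*z,z]); return c['R'].T@(X-c['t'])
E
python3 - <<'E'
from h import *
for n in('side','top'):
    c=shot(n,n+'1'); print(n,c['fov_y'],c['R'].round(2).tolist(),(-c['R'].T@c['t']).round())
print(read_state(),grip_depth)
E
```

```text
side 53.997927078895785 [[-0.56, -0.83, 0.01], [-0.4, 0.27, -0.88], [0.72, -0.49, -0.48]] [-69. 424. 574.]
top 47.8546491211064 [[0.15, -0.99, 0.01], [-0.79, -0.13, -0.6], [0.59, 0.08, -0.8]] [ 21. -53. 829.]
{'time_s': 0.1, 'joint_positions': array([-65.523453  ,  19.06947498,  -3.70767062,  83.7013949 ,
         1.24034892,  77.34439272,  -5.0711235 ]), 'qvel': array([ 0.09485444, -0.15697242,  0.04477494, -0.0376258 ,  0.01885692,
        0.0537636 , -0.02747696]), 'tau': array([ 1.01012531e-03, -6.24547148e+01,  2.41464662e-02, -3.90712452e+01,
       -6.14459440e-02,  3.66533990e-02,  6.19561456e-05]), 'tcp_pos': array([271.59700324, 562.50853793, 221.81964984]), 'eef_rot': array([-1.79924895e+02,  5.91877570e-03,  1.54230441e+02]), 'ft_force': array([ 0.13539953,  0.06614459, -0.11257144]), 'torque': array([ 0.04632191, -0.01410336, -0.00470981]), 'finger_force': 0.0, 'finger_gap': 0.9988380968209097} 18.700000000000003
```

View pics/side1.png

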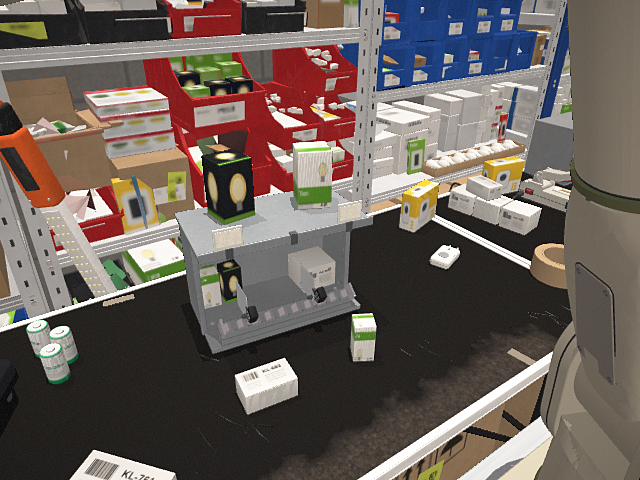

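View pics/top1.png

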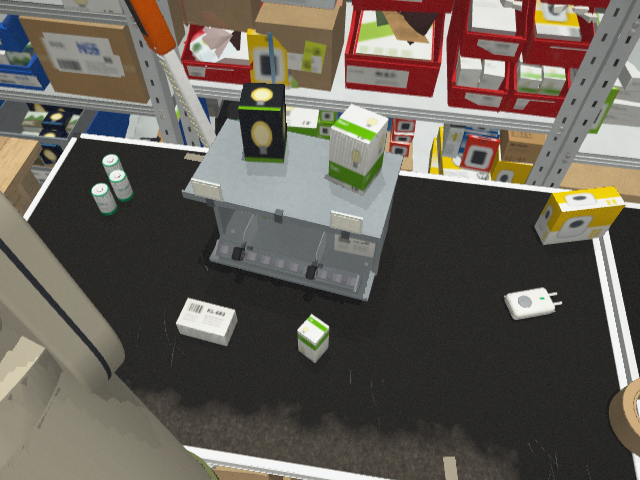

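The tags are at the far left (top view 207,190) and far right (347,222), with the empty clip in the middle (278,215). The knobs are near (238,254) and (312,271). I'll enlarge these areas.

```bash
python3 - <<'E'
from h import *
a=cv2.imread('pics/top1.png')[165:305,180:410]; cv2.imwrite('pics/ct.png',cv2.resize(a,None,fx=3.4,fy=3.4,interpolation=cv2.INTER_CUBIC))
a=cv2.imread('pics/side1.png')[195:355,170:375]; cv2.imwrite('pics/cs.png',cv2.resize(a,None,fx=3.7,fy=3.7,interpolation=cv2.INTER_CUBIC))
E
```

```text
(no output)
```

View pics/ct.png

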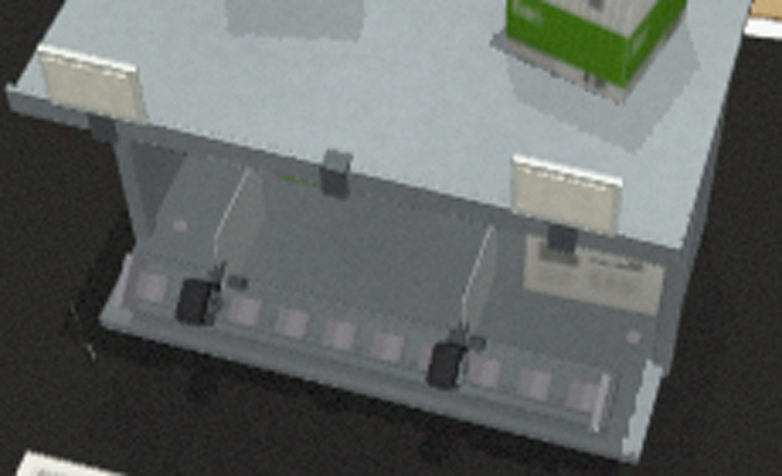

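View pics/cs.png

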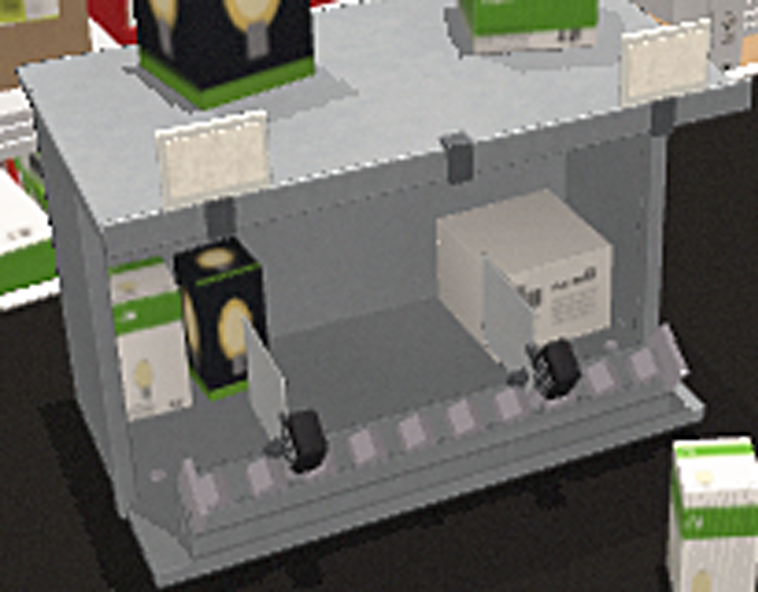

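The enlarged crops show both knobs. In the top crop they are at (197,300) and (447,362). In the side crop they are at (308,440) and (558,368). Next I'll work out the rack pose.

```bash
python3 - <<'E'
from h import *
T=np.load('top1.npz');S=np.load('side1.npz')
def f(c,p):
    return (180+p[0]/3.4,165+p[1]/3.4) if c is T else (170+p[0]/3.7,195+p[1]/3.7)
def plane(c,p,z):
    u,v=f(c,p);o=-c['R'].T@c['t'];d=P(c,u,v,1000.)-o;return (o+d*(z-o[2])/d[2]).round(1)
def dep(c,p,w=1):
    u,v=f(c,p);return P(c,round(u),round(v),None,w).round(1)
def tri(a,b):
    A=[];B=[]
    for c,p in((T,a),(S,b)):
        o=-c['R'].T@c['t'];d=P(c,*f(c,p),1000.)-o;d/=np.linalg.norm(d);M=np.eye(3)-np.outer(d,d);A.append(M);B.append(M@o)
    return np.linalg.solve(sum(A),sum(B)).round(1)
print('shelf L/R top',plane(T,(8,88),204),plane(T,(683,247),204))
print('side L/R',plane(S,(105,228),204),plane(S,(750,85),204))
for n,a,b in(('tagL',(92,85),(212,158)),('tagR',(567,195),(666,62)),('clip',(336,173),(457,158)),('knobL',(197,300),(308,440)),('knobR',(447,362),(558,368)),('shL',(8,88),(105,228))):
    print(n,dep(T,a),dep(S,b),tri(a,b))
# shelf front edge line via depth: cloud of shelf top z~204
for nm,c in(('T',T),('S',S)):
    z=c['range_z'];v,u=np.nonzero(z>0);F=240/np.tan(np.radians(float(c['fov_y']))/2);Z=z[v,u]
    X=(np.c_[(u-c['cx'])/F*Z,(v-c['cy'])/F*Z,Z]-c['t'])@c['R']
    m=(abs(X[:,2]-204)<5)&(np.hypot(X[:,0]-600,X[:,1])<260)
    r=cv2.minAreaRect(X[m,:2].astype(np.float32)); print(nm,r,m.sum(),X[m,2].mean())
E
```

```text
shelf L/R top [535.5 232.  204. ] [494.1 -76.6 204. ]
side L/R [538.2 228.  204. ] [494.1 -78.7 204. ]
tagL [519.6 184.  232.3] [520.6 186.4 231.7] [521.6 185.  230.8]
tagR [491.3 -26.2 233.8] [491.7 -24.8 230.9] [493.1 -25.9 230.6]
clip [505.4  74.8 210.2] [507.   76.9 204.8] [510.2  76.2 203.9]
knobL [514.2 152.9  85.6] [510.3 157.8  82.7] [518.1 154.5  77.3]
knobR [497.9  26.5  85.5] [493.2  31.5  83.8] [502.5  26.2  75.8]
shL [531.1 230.2 209. ] [533.  230.4 206.7] [532.1 230.1 207.9]
T ((597.1917724609375, 66.78124237060547), (310.477294921875, 187.85240173339844), 82.06360626220703) 12052 203.59752767230538
S ((597.66455078125, 66.23583984375), (309.9146423339844, 186.54576110839844), 82.23397064208984) 5685 204.33612114904503
```

```bash
cat >> h.py <<'E'
from scipy.spatial.transform import Rotation as Ro
yw=np.radians(-7.8); ex=np.array([np.cos(yw),np.sin(yw),0]); ey=np.array([-np.sin(yw),np.cos(yw),0]); n=-.574*ex+np.array([0,0,.819])
F=np.array([510.5,77.,0])
def tcp(y,lift=0,out=0): # TCP for grasp at knob y; out = extra retreat
    return F-1.2*ex+(y)*ey+np.array([0,0,76])+(lift+out-18.7)*n
Rt=np.c_[np.cross(ey,-n),ey,-n]
def todo(y,lift=0,out=0):
    s=read_state(); R=Ro.from_euler('xyz',s['eef_rot'],degrees=True).as_matrix()
    print('t',s['time_s'],'tcp',s['tcp_pos'].round(1),'ft',s['ft_force'].round(1),'gap',round(s['finger_gap']*87,1),'ff',round(s['finger_force'],1),'J',s['joint_positions'].round(0))
    d=tcp(y,lift,out)-s['tcp_pos']
    print('d cm',(d/10).round(2),'rack/n err', (d@ex).round(1),(d@ey).round(1),(d@n).round(1),'rot',Ro.from_matrix(Rt@R.T).as_rotvec().round(3))
E
python3 -c "
from h import *
todo(78,0,120); print(n,ey,ex)
T=np.load('top1.npz')
for p in((207,315),(313,330)): print(P(T,*p))"
```

```text
t 0.1 tcp [271.6 562.5 221.8] ft [ 0.1  0.1 -0.1] gap 86.9 ff 0.0 J [-66.  19.  -4.  84.   1.  77.  -5.]
d cm [ 19.07 -40.02  -6.29] rack/n err 243.2 -370.6 -191.1 rot [-0.176 -0.588  0.304]
[-0.56868926  0.07790074  0.819     ] [0.13571557 0.99074784 0.        ] [ 0.99074784 -0.13571557  0.        ]
[416.71589408 186.55102895  38.08792073]
[398.66392811   7.35850195  74.39909482]
```

Emit:
{"name": "step_arm", "arguments": {"rows": [[1.4,-2.9,0,-0.018,-0.059,0.03],[1.4,-2.9,0,-0.018,-0.059,0.03],[1.4,-2.9,0,-0.018,-0.059,0.03],[1.4,-2.9,0,-0.018,-0.059,0.03],[1.4,-2.9,0,-0.018,-0.059,0.03],[1.4,-2.9,0,-0.018,-0.059,0.03],[1.4,-2.9,0,-0.018,-0.059,0.03],[1.4,-2.9,0,-0.018,-0.059,0.03],[1.4,-2.9,0,-0.018,-0.059,0.03],[1.4,-2.9,0,-0.018,-0.059,0.03]], "gripper": -0.1, "force": 25}}

```text
time_s: 0.93
tcp_pos: [412.0, 271.6, 222.5]
eef_rot: [-179.9, 35.4, 172.1]
ft_force: [0.3, 0.8, 0.0]
finger_gap: 0.459
finger_force: 0.0
```

```bash
python3 -c "
from h import *
todo(78,0,120)"
```

```text
t 0.9333 tcp [412.  271.6 222.5] ft [0.3 0.8 0. ] gap 39.9 ff 0.0 J [-61. -11.  -1. 124.  39.  60.   2.]
d cm [  5.03 -10.93  -6.35] rack/n err 64.6 -101.5 -89.1 rot [0.002 0.006 0.002]
```

Emit:
{"name": "step_arm", "arguments": {"rows": [[1.0,-2.2,-1.3,0,0,0],[1.0,-2.2,-1.3,0,0,0],[1.0,-2.2,-1.3,0,0,0],[1.0,-2.2,-1.3,0,0,0],[1.0,-2.2,-1.2,0,0,0],[0.9,-0.12,-1.3,0,0,0],[0.9,-0.12,-1.3,0,0,0],[0.9,-0.12,-1.3,0,0,0],[0,0,0,0,0,0]]}}

```text
time_s: 1.68
tcp_pos: [488.6, 157.8, 117.3]
eef_rot: [-179.8, 35.1, 172.0]
ft_force: [-1.1, 0.0, -0.1]
finger_gap: 0.45
finger_force: 0.0
```

```bash
python3 - <<'E'
from h import *
todo(78,0,70)
c=shot('side','side2');d=shot('top','top2')
a=np.hstack([cv2.resize(c['frame'][200:350,180:330],None,fx=2.6,fy=2.6),cv2.resize(d['frame'][170:320,180:330],None,fx=2.6,fy=2.6)]);cv2.imwrite('pics/m2.png',a)
E
```

```text
t 1.6833 tcp [488.6 157.8 117.3] ft [-1.1  0.  -0.1] gap 39.2 ff 0.0 J [-53.  -7.  12. 134.  48.  38.   6.]
d cm [0.22 0.07 0.07] rack/n err 2.0 1.0 -0.6 rot [0.003 0.001 0.006]
```

View pics/m2.png

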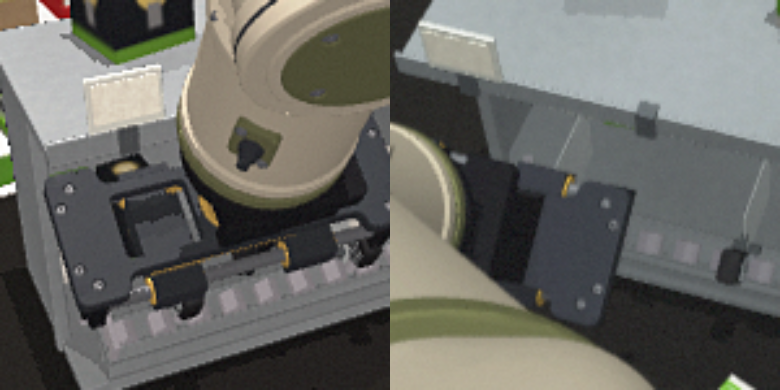

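The gripper is centred over the left knob and hides it in both views (the right knob shows at (733,265) in the mosaic). I'll move in along -n and watch the force.

Emit:
{"name": "step_arm", "arguments": {"rows": [[0.7,-0.08,-0.94,0,0,0],[0.7,-0.08,-0.94,0,0,0],[0.7,-0.08,-0.94,0,0,0],[0.7,-0.08,-0.94,0,0,0],[0.7,-0.08,-0.94,0,0,0],[0.7,-0.08,-0.94,0,0,0],[0,0,0,0,0,0]]}}

```text
time_s: 2.37
tcp_pos: [530.9, 154.4, 62.8]
eef_rot: [-179.9, 35.2, 172.0]
ft_force: [-1.3, -0.3, -0.7]
finger_gap: 0.447
finger_force: 0.0
```

```bash
python3 -c "
from h import *
todo(78,0,0)"
```

```text
t 2.3667 tcp [530.9 154.4  62.8] ft [-1.3 -0.3 -0.7] gap 38.9 ff 0.0 J [-50.   4.  15. 132.  55.  28.  -0.]
d cm [-0.03 -0.15 -0.21] rack/n err -0.1 -1.5 -1.7 rot [0.002 0.003 0.004]
```

Emit:
{"name": "step_arm", "arguments": {"rows": [[0,-0.15,-0.15,0,0,0],[0,0,0,0,0,0],[0,0,0,0,0,0],[0,0,0,0,0,0],[0,0,0,0,0,0],[0,0,0,0,0,0]], "gripper": -1, "force": 25}}

```text
time_s: 2.87
tcp_pos: [530.8, 153.4, 62.2]
eef_rot: [180.0, 35.2, 172.0]
ft_force: [-2.5, 0.1, 4.1]
finger_gap: 0.16
finger_force: 25.0
```

The grip is on the knob at 13.9 mm. I'll lift 24 mm along n.

Emit:
{"name": "step_arm", "arguments": {"rows": [[-0.23,0.03,0.33,0,0,0],[-0.23,0.03,0.33,0,0,0],[-0.23,0.03,0.33,0,0,0],[-0.23,0.03,0.33,0,0,0],[-0.23,0.03,0.33,0,0,0],[-0.23,0.03,0.33,0,0,0],[0,0,0,0,0,0],[0,0,0,0,0,0]]}}

```text
time_s: 3.53
tcp_pos: [516.9, 155.0, 81.7]
eef_rot: [-180.0, 35.2, 172.0]
ft_force: [2.9, 0.7, -1.3]
finger_gap: 0.157
finger_force: 25.0
```

```bash
python3 -c "
from h import *
todo(78,24,0)"
```

```text
t 3.5333 tcp [516.9 155.   81.7] ft [ 2.9  0.7 -1.3] gap 13.6 ff 25.0 J [-51.   0.  14. 133.  53.  31.   2.]
d cm [-0.01 -0.01 -0.14] rack/n err -0.0 -0.1 -1.1 rot [0.001 0.003 0.004]
```

Emit:
{"name": "step_arm", "arguments": {"rows": [[0.06,0.43,0,0,0,0],[0.06,0.43,0,0,0,0],[0.06,0.43,0,0,0,0],[0.06,0.43,0,0,0,0],[0.06,0.43,0,0,0,0],[0.06,0.43,0,0,0,0],[0,0,0,0,0,0],[0,0,0,0,0,0]]}}

```text
time_s: 4.2
tcp_pos: [520.6, 180.9, 81.5]
eef_rot: [-179.9, 35.2, 172.0]
ft_force: [4.5, -0.1, -1.0]
finger_gap: 0.16
finger_force: 25.0
```

```bash
python3 -c "
from h import *
todo(104,24,0)"
```

```text
t 4.2 tcp [520.6 180.9  81.5] ft [ 4.5 -0.1 -1. ] gap 14.0 ff 25.0 J [-52.   3.  12. 131.  52.  32.   0.]
d cm [-0.02 -0.03 -0.11] rack/n err -0.2 -0.3 -0.8 rot [0.001 0.003 0.003]
```

Emit:
{"name": "step_arm", "arguments": {"rows": [[0.23,-0.03,-0.33,0,0,0],[0.23,-0.03,-0.33,0,0,0],[0.23,-0.03,-0.33,0,0,0],[0.23,-0.03,-0.33,0,0,0],[0.23,-0.03,-0.33,0,0,0],[0.21,-0.03,-0.3,0,0,0],[0,0,0,0,0,0],[0,0,0,0,0,0]]}}

```text
time_s: 4.87
tcp_pos: [534.3, 179.7, 62.1]
eef_rot: [180.0, 35.2, 172.0]
ft_force: [-1.5, 0.2, 5.5]
finger_gap: 0.159
finger_force: 25.0
```

```bash
python3 -c "
from h import *
todo(104,0,0)"
```

```text
t 4.8667 tcp [534.3 179.7  62.1] ft [-1.5  0.2  5.5] gap 13.8 ff 25.0 J [-51.   6.  13. 130.  55.  29.  -2.]
d cm [-0.02 -0.1  -0.14] rack/n err -0.1 -1.0 -1.1 rot [0.    0.003 0.003]
```

That is home: the shift from the closing pose is (3.5, 26.3, -0.1). I'll open and retreat.

Emit:
{"name": "step_arm", "arguments": {"rows": [[0,0,0,0,0,0],[0,0,0,0,0,0],[0,0,0,0,0,0],[0,0,0,0,0,0],[-0.9,0.12,1.3,0,0,0],[-0.9,0.12,1.3,0,0,0],[-0.9,0.12,1.3,0,0,0],[-0.9,0.12,1.3,0,0,0],[-0.9,0.12,1.3,0,0,0],[0,0,0,0,0,0]], "gripper": -0.1}}

```text
time_s: 5.7
tcp_pos: [488.8, 185.8, 128.9]
eef_rot: [179.9, 35.3, 172.0]
ft_force: [0.7, 0.7, 0.5]
finger_gap: 0.449
finger_force: 0.0
```

```bash
python3 -c "
from h import *
todo(-52,0,90)"
```

```text
t 5.7 tcp [488.8 185.8 128.9] ft [0.7 0.7 0.5] gap 39.1 ff 0.0 J [-54.  -6.  10. 132.  47.  40.   5.]
d cm [ -2.71 -15.46   0.55] rack/n err -5.9 -156.9 7.8 rot [-0.001  0.005  0.003]
```

Emit:
{"name": "step_arm", "arguments": {"rows": [[-0.4,-2.2,0.1,0,0,0],[-0.4,-2.2,0.1,0,0,0],[-0.4,-2.2,0.1,0,0,0],[-0.4,-2.2,0.1,0,0,0],[-0.4,-2.2,0.1,0,0,0],[-0.4,-2.2,0,0,0,0],[-0.3,-2.2,0,0,0,0],[0,0,0,0,0,0]]}}

```text
time_s: 6.37
tcp_pos: [471.2, 83.0, 132.9]
eef_rot: [179.6, 34.9, 171.4]
ft_force: [0.1, -0.3, 0.2]
finger_gap: 0.449
finger_force: 0.0
```

```bash
python3 - <<'E'
from h import *
todo(-52,0,90)
c=shot('side','side3');d=shot('top','top3')
a=np.hstack([cv2.resize(c['frame'][190:360,180:380],None,fx=2,fy=2),cv2.resize(d['frame'][170:340,180:380],None,fx=2,fy=2)]);cv2.imwrite('pics/m3.png',a)
E
```

```text
t 6.3667 tcp [471.2  83.  132.9] ft [ 0.1 -0.3  0.2] gap 39.0 ff 0.0 J [-20. -15. -10. 138.  35.  33.  25.]
d cm [-0.95 -5.18  0.15] rack/n err -2.4 -52.6 2.6 rot [-0.006 -0.002  0.009]
```

View pics/m3.png

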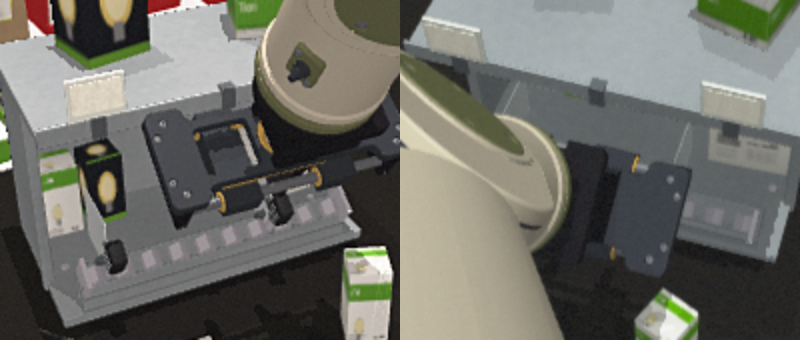

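The left divider sits in the far-left notch (mosaic 116,255). J4 is now at its limit, so I'll tilt the tool less (27°), which leaves about 19 mm to the shelf edge, and go closer in.

```bash
cat >> h.py <<'E'
TILT=27
def tcp(y,lift=0,out=0):
    return F-1.2*ex+y*ey+np.array([0,0,76])+(lift+out)*n+18.7*Rt[:,2]
a=np.radians(TILT); zt=np.sin(a)*ex-np.array([0,0,np.cos(a)]); Rt=np.c_[np.cross(ey,zt),ey,zt]
E
python3 -c "
from h import *
todo(-52,0,50);todo(-30,0,60)"
```

```text
t 6.4667 tcp [471.2  85.4 133.2] ft [-0.3  0.1  0.8] gap 39.2 ff 0.0 J [-21. -15. -10. 138.  35.  33.  25.]
d cm [ 1.1  -5.7  -3.29] rack/n err 18.6 -55.0 -37.6 rot [0.013 0.138 0.006]
t 6.4667 tcp [471.2  85.4 133.2] ft [-0.3  0.1  0.8] gap 39.2 ff 0.0 J [-21. -15. -10. 138.  35.  33.  25.]
d cm [ 0.83 -3.44 -2.47] rack/n err 12.9 -33.0 -27.6 rot [0.013 0.138 0.006]
```

Emit:
{"name": "step_arm", "arguments": {"rows": [[0.3,0.05,0,0.009,0.07,0],[0.3,0.05,0,0.009,0.07,0],[0,0,0,0,0,0]]}}

```text
time_s: 6.72
tcp_pos: [479.0, 89.6, 134.8]
eef_rot: [179.6, 26.8, 171.9]
ft_force: [0.3, -0.5, 1.1]
finger_gap: 0.45
finger_force: 0.0
```

```bash
python3 -c "
from h import *
todo(-52,0,50)"
```

```text
t 6.7167 tcp [479.   89.6 134.8] ft [ 0.3 -0.5  1.1] gap 39.1 ff 0.0 J [-24. -11.  -2. 131.  23.  39.  41.]
d cm [ 0.33 -6.12 -3.45] rack/n err 11.5 -60.2 -34.9 rot [-0.007 -0.003  0.001]
```

J4 is back to 131. I'll go to the pre-grasp pose.

Emit:
{"name": "step_arm", "arguments": {"rows": [[0.06,-1.0,-0.58,0,0,0],[0.06,-1.0,-0.58,0,0,0],[0.06,-1.0,-0.58,0,0,0],[0.06,-1.0,-0.57,0,0,0],[0.06,-1.0,-0.57,0,0,0],[0.03,-1.1,-0.57,0,0,0],[0,0,0,0,0,0]]}}

```text
time_s: 7.3
tcp_pos: [478.8, 23.9, 97.1]
eef_rot: [179.8, 26.7, 171.8]
ft_force: [-1.8, -0.1, 1.1]
finger_gap: 0.452
finger_force: 0.0
```

```bash
python3 -c "
from h import *
todo(-52,0,50);todo(-52,0,0)"
```

```text
t 7.3 tcp [478.8  23.9  97.1] ft [-1.8 -0.1  1.1] gap 39.4 ff 0.0 J [-20. -10.   4. 136.  22.  31.  49.]
d cm [0.35 0.45 0.32] rack/n err 2.8 4.9 1.0 rot [-0.004 -0.004  0.006]
t 7.3 tcp [478.8  23.9  97.1] ft [-1.8 -0.1  1.1] gap 39.4 ff 0.0 J [-20. -10.   4. 136.  22.  31.  49.]
d cm [ 3.19  0.06 -3.77] rack/n err 31.5 4.9 -49.0 rot [-0.004 -0.004  0.006]
```

Emit:
{"name": "step_arm", "arguments": {"rows": [[0.3,0.4,0.1,0,0,0],[0.6,0,-0.75,0,0,0],[0.6,-0.08,-0.8,0,0,0],[0.6,-0.08,-0.8,0,0,0],[0.55,-0.08,-0.8,0,0,0],[0.55,-0.08,-0.72,0,0,0],[0,0,0,0,0,0]]}}

```text
time_s: 7.88
tcp_pos: [512.6, 28.3, 60.6]
eef_rot: [179.7, 26.8, 171.9]
ft_force: [-1.3, 0.3, -0.9]
finger_gap: 0.447
finger_force: 0.0
```

```bash
python3 -c "
from h import *
todo(-52,0,0)"
```

```text
t 7.8833 tcp [512.6  28.3  60.6] ft [-1.3  0.3 -0.9] gap 38.9 ff 0.0 J [-19.  -1.   4. 133.  25.  24.  46.]
d cm [-0.19 -0.38 -0.12] rack/n err -1.4 -4.0 -0.2 rot [-0.005 -0.003  0.002]
```

Emit:
{"name": "step_arm", "arguments": {"rows": [[-0.15,-0.33,-0.1,0,0,0],[0,0,0,0,0,0],[0,0,0,0,0,0]]}}

```text
time_s: 8.13
tcp_pos: [510.7, 24.4, 60.9]
eef_rot: [179.7, 26.9, 171.9]
ft_force: [-0.4, -1.0, 0.1]
finger_gap: 0.451
finger_force: 0.0
```

Emit:
{"name": "step_arm", "arguments": {"rows": [[0,0,0,0,0,0],[0,0,0,0,0,0],[0,0,0,0,0,0],[0,0,0,0,0,0],[0,0,0,0,0,0],[0,0,0,0,0,0]], "gripper": -1, "force": 25}}

```text
time_s: 8.63
tcp_pos: [510.9, 24.4, 60.5]
eef_rot: [179.7, 26.9, 171.9]
ft_force: [-0.4, 0.4, 0.5]
finger_gap: 0.159
finger_force: 25.0
```

```bash
python3 -c "
from h import *
todo(-52,0,0)"
```

```text
t 8.6333 tcp [510.9  24.4  60.5] ft [-0.4  0.4  0.5] gap 13.8 ff 25.0 J [-19.  -1.   4. 134.  25.  24.  47.]
d cm [-0.02  0.01 -0.12] rack/n err -0.2 0.1 -0.8 rot [-0.005 -0.002  0.003]
```

It is gripped. I'll lift 24 mm.

Emit:
{"name": "step_arm", "arguments": {"rows": [[-0.23,0.03,0.33,0,0,0],[-0.23,0.03,0.33,0,0,0],[-0.23,0.03,0.33,0,0,0],[-0.23,0.03,0.33,0,0,0],[-0.23,0.03,0.33,0,0,0],[-0.23,0.03,0.33,0,0,0],[0,0,0,0,0,0],[0,0,0,0,0,0]]}}

```text
time_s: 9.3
tcp_pos: [496.9, 26.2, 80.4]
eef_rot: [179.7, 26.9, 171.9]
ft_force: [2.5, -0.5, -2.0]
finger_gap: 0.161
finger_force: 25.0
```

```bash
python3 -c "
from h import *
todo(-52,24,0)"
```

```text
t 9.3 tcp [496.9  26.2  80.4] ft [ 2.5 -0.5 -2. ] gap 14.0 ff 25.0 J [-19.  -5.   4. 135.  23.  28.  48.]
d cm [ 0.01  0.02 -0.14] rack/n err 0.0 0.2 -1.2 rot [-0.005 -0.002  0.003]
```

Emit:
{"name": "step_arm", "arguments": {"rows": [[-0.07,-0.515,0,0,0,0],[-0.07,-0.515,0,0,0,0],[-0.07,-0.515,0,0,0,0],[-0.07,-0.515,0,0,0,0],[-0.07,-0.515,0,0,0,0],[0,0,0,0,0,0]]}}

```text
time_s: 9.8
tcp_pos: [493.4, -0.9, 80.2]
eef_rot: [179.7, 26.8, 171.8]
ft_force: [2.6, 0.8, -1.9]
finger_gap: 0.158
finger_force: 25.0
```

```bash
python3 -c "
from h import *
todo(-104,24,0)"
```

```text
t 9.8 tcp [493.4  -0.9  80.2] ft [ 2.6  0.8 -1.9] gap 13.8 ff 25.0 J [-18.  -6.   7. 135.  21.  27.  54.]
d cm [-0.35 -2.42 -0.12] rack/n err -0.1 -24.5 -0.9 rot [-0.005 -0.002  0.005]
```

Emit:
{"name": "step_arm", "arguments": {"rows": [[-0.07,-0.48,0,0,0,0],[-0.07,-0.48,0,0,0,0],[-0.07,-0.48,0,0,0,0],[-0.07,-0.48,0,0,0,0],[-0.07,-0.48,0,0,0,0],[0,0,0,0,0,0],[0,0,0,0,0,0]]}}

```text
time_s: 10.38
tcp_pos: [490.1, -23.9, 80.4]
eef_rot: [179.7, 26.9, 171.8]
ft_force: [3.1, 1.0, -0.6]
finger_gap: 0.157
finger_force: 25.0
```

```bash
python3 -c "
from h import *
todo(-104,24,0)"
```

```text
t 10.3833 tcp [490.1 -23.9  80.4] ft [ 3.1  1.  -0.6] gap 13.6 ff 25.0 J [-17.  -7.   9. 136.  18.  26.  60.]
d cm [-0.02 -0.13 -0.14] rack/n err 0.0 -1.3 -1.1 rot [-0.005 -0.002  0.004]
```

Emit:
{"name": "step_arm", "arguments": {"rows": [[-0.02,-0.15,0,0,0,0],[0.23,-0.03,-0.33,0,0,0],[0.23,-0.03,-0.33,0,0,0],[0.23,-0.03,-0.33,0,0,0],[0.23,-0.03,-0.33,0,0,0],[0.23,-0.03,-0.33,0,0,0],[0.23,-0.03,-0.33,0,0,0],[0,0,0,0,0,0],[0,0,0,0,0,0]]}}

```text
time_s: 11.13
tcp_pos: [503.9, -26.8, 60.4]
eef_rot: [179.7, 26.8, 171.9]
ft_force: [-0.4, -0.0, 4.8]
finger_gap: 0.158
finger_force: 25.0
```

```bash
python3 -c "
from h import *
todo(-104,0,0)"
```

```text
t 11.1333 tcp [503.9 -26.8  60.4] ft [-0.4 -0.   4.8] gap 13.8 ff 25.0 J [-17.  -3.  10. 135.  18.  22.  60.]
d cm [-0.03 -0.02 -0.1 ] rack/n err -0.2 -0.3 -0.7 rot [-0.005 -0.002  0.003]
```

It is home at the same depth as the grip. I'll release, then retreat along n and up.

Emit:
{"name": "step_arm", "arguments": {"rows": [[0,0,0,0,0,0],[0,0,0,0,0,0],[0,0,0,0,0,0],[0,0,0,0,0,0],[-0.5,0.07,0.9,0,0,0],[-0.5,0.07,0.9,0,0,0],[-0.5,0.07,0.9,0,0,0],[-0.5,0.07,0.9,0,0,0],[-0.5,0.07,0.9,0,0,0],[0,0,0,0,0,0]], "gripper": -0.1}}

```text
time_s: 11.97
tcp_pos: [478.7, -23.3, 106.7]
eef_rot: [179.6, 26.9, 171.9]
ft_force: [1.1, 0.4, -1.1]
finger_gap: 0.452
finger_force: 0.0
```

Emit:
{"name": "step_arm", "arguments": {"rows": [[-0.4,0.4,1.5,0,0,0],[-0.4,0.6,1.6,0,0,0],[-0.4,0.8,1.8,0,0,0],[-0.4,1.0,2,0,0,0],[-0.4,1.5,2,0,0,0],[-0.5,2,2,0,0,0],[-0.5,2.5,2,0,0,0],[-0.5,2.5,2,0,0,0],[-0.5,2.5,2,0,0,0],[-0.5,2.5,2,0,0,0]]}}

```text
time_s: 12.8
tcp_pos: [433.3, 140.8, 294.7]
eef_rot: [179.7, 26.8, 171.9]
ft_force: [1.1, 0.4, 0.2]
finger_gap: 0.452
finger_force: 0.0
```

```bash
python3 - <<'E'
from h import *
todo(-104,0,40)
c=shot('side','side4');d=shot('top','top4')
a=np.hstack([cv2.resize(c['frame'][140:400,170:390],None,fx=1.8,fy=1.8),cv2.resize(d['frame'][70:330,170:390],None,fx=1.8,fy=1.8)]);cv2.imwrite('pics/m4.png',a)
E
```

```text
t 12.8 tcp [433.3 140.8 294.7] ft [1.1 0.4 0.2] gap 39.3 ff 0.0 J [-23. -22. -12. 119.  15.  62.  43.]
d cm [  4.76 -16.47 -20.26] rack/n err 69.5 -156.7 -205.9 rot [-0.005 -0.002  0.003]
```

View pics/m4.png

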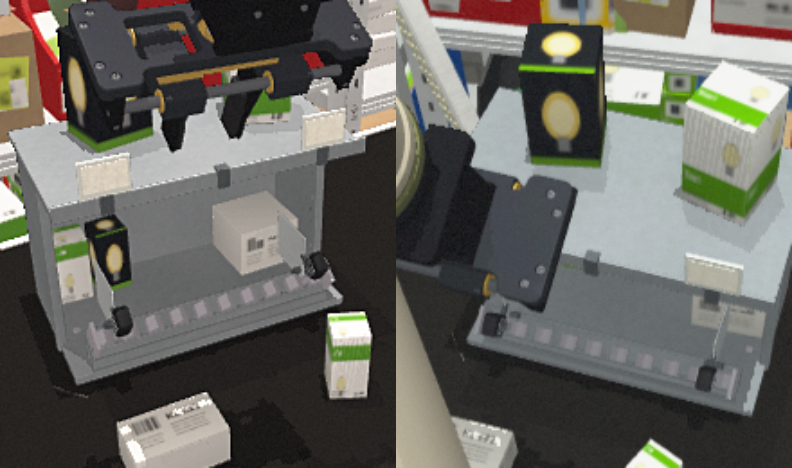

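The picture shows the left knob at (492,323) and the right at (706,378), each in its outermost notch. The packs and boxes are unmoved. One quick depth check, then I'll hand in.

```bash
python3 - <<'E'
from h import *
for f,pts in(('top4',((223,249),(342,280))),('side4',((238,318),(346,287)))):
    c=np.load(f+'.npz')
    for p in pts:
        d=P(c,*p,None,1)-F; print(f,'rack y',(d@ey).round(1),'n',((d-np.array([0,0,76]))@n).round(1))
print(close_job())
E
```

```text
top4 rack y 102.7 n 11.9
top4 rack y -104.8 n 11.8
side4 rack y 105.9 n 11.2
side4 rack y -99.1 n 10.9
the job is handed in; nothing more can be done
None
```

Job handed in: the left divider is home in the far-left notch and the right one in the far-right notch, each below its white tag, both let go, with the lamp packs and boxes unmoved in the final pictures.

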